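# Refit the hot plate's cover plate and push-on knob

### The arm

A 6-joint arm with a two-finger parallel gripper is mounted at the origin on the work surface. World frame = base frame: x ahead of the robot, y to its left, z up, the work surface at z = 0. Lengths are in m, angles in rad, forces in N, time in s.
With the tool pointing down it reaches from about 0.15 to 0.775 m from the base axis. Payload 6.1 kg.
Tool frame: the origin (TCP) lies on the front face of the gripper's body, between the roots of the fingers; the fingertips stand 73 mm ahead of it and the grasp point (between the pads) lies 54 mm ahead of it (nose_length is the z of the fingertips in the tool frame, in m); z points along the fingers, y is the line along which they close (so a half turn about z gives the same grasp; the last joint's range is limited). The gripper opens to 85 mm and grips with 20 to 120 N. Pads are 22 mm wide; open, the fingers measure 114 mm over their backs; the gripper's body (76 mm by 85 mm) begins 54 mm behind the grasp point. The pads swing forward as they close: fully open they stand 13 mm farther back than shut.
Start: joints at [-1.24, 0.126, -0.04, 1.405, 0, 1.571], TCP at [0.171, -0.497, 0.304] pointing down, gripper open.
Joint ranges: [-2.72, 2.72], [-0.95, 1.95], [-1.27, 1.35], [-1.78, 2.02], [-1.46, 1.47], [-3.14, 3.14]. Speed limits (rad/s): [2.39, 2.39, 3.01, 3.14, 3.14, 3.14].

### API

Orientations are given as a rotation vector (axis times angle).
In Python, from plant import movep, move_l, goto_joints, set_gripper, wait, ik, state, read_camera, Unreachable, job_done, nose_length gives the robot as it stands. Calls block until the motion is done:
- movep(position, orientation): joint-space move of the TCP to a pose.
- move_l(position, rate=0.15, ori=None, guard=None): straight line of the TCP; ori=None keeps the orientation; rate is the mean speed in m/s. With guard (N) it stops when the force on the tool has changed by that much, and returns True; else False.
- goto_joints(angles): joint-space move.
- set_gripper(opening): finger opening in m; the grip force is fixed at half the most; returns when the fingers have stopped.
- wait(seconds).
- ik(position, orientation): joint angles nearest the present ones, or None.
- state(): the state.
- read_camera(name): name is "scene" or "top"; returns a dict with "image" (400x640x3 uint8, red, green, blue), "fx", "fy", "cx", "cy" (pixels), "D" ([k1, k2, p1, p2, k3] as OpenCV has them; the pictures are not rectified), "R" (3x3) and "t" (3): a world point X has camera coordinates R X + t. Camera axes: x right, y down, z forward; pixel columns grow to the right and rows downward; lengths in m; the calibration is good to about 2 mm. A picture is of the moment at which its call begins. There is no depth.
A pose or a line that the arm cannot do raises Unreachable and nothing moves.
- job_done(): hands the job in; it is judged then, once.
The state is a dict: "time": time; "joint_positions": joint angles; "joint_vel": joint speeds; "joint_efforts": joint torques, N m; "eef_pos": TCP position; "ee_rot": TCP orientation; "force": force on the tool from outside, world axes, zero at the start; "wrist_torque": the same for the moment, N m; "finger_gap": finger opening in m; "grasp_force": force on a finger pad.
Only numpy, scipy, OpenCV 4.12 (cv2) and the standard library are available. Lean on these libraries where they do the work, as an engineer would, in place of code of your own. Each camera call takes 0.05 s, during which the arm holds its last target. There are 200 camera calls.

### The job

The hot plate on the kitchen worktop is being put back together after cleaning: first press the round cover plate, which stands proud on its clips around the bare spindle, down until it lies level and flat on the deck. Then fetch the loose knob, push it straight down onto the spindle past the click until it is fully home on the cover plate, and finish while still holding it pressed firmly down (do not let go or back off). Leave everything else on the worktop where it is.

Things in the scene. Friction and masses are not known exactly. Their poses are not given: they have to be found in the camera images.
- hotplate: portable hot plate, fixed; steel case 320 mm (own x) by 280 mm (own y), flat deck 60 mm above the worktop; origin under its centre on the worktop, z up. A black iron disc (176 mm across with rim, 12 mm above the deck) is centred 55 mm towards own +x; the bare spindle stands 100 mm towards own -x
- seat (a point): point on the deck at the spindle's foot, axes as the hot plate's. The steel spindle is 14 mm thick, 29 mm high, its top 8 mm tapering to 7 mm; four spring balls stick out of it to 21 mm across, 15 mm above the deck. Four clips (posts 20 mm high, 45 to 55 mm from the axis) stand at 45, 135, 225 and 315 degrees from own x
- cover: flat round dark steel plate, 87 mm across, 5 mm thick, 26 mm hole with the spindle through it; origin: centre of its underside, z up. Starts level with its underside about 13.5 mm above the deck, on the clips' spring balls; some 3 to 8 N spread on both sides of the spindle pushes it past them, flat on the deck. Pushed on one side only, it tilts until the other side is pressed too
- knob: loose cream round snap cap (steel band), 42 mm across, 34 mm high, straight sides, flat closed top, standing upright; origin: centre of its underside, z up. Hole below 16.6 mm wide, 25 mm deep. On the spindle it meets the balls with its underside about 19 mm above the deck; 6 to 12 N pushes it on, the force drops about 4 mm lower (click), and it is home on the cover plate, 5 mm above the deck
- jar_lid: plain steel screw lid, a solid-looking disc 66 mm across and 14 mm high; a bystander; origin at its underside centre, z up
- ramekin: small white open pot, 70 mm across the rim, 42 mm high; a bystander; origin at its underside centre
- egg_cup: waisted egg cup, 46 mm across, 48 mm high; a bystander; origin at its underside centre
- mug: mug, 80 mm across, 90 mm high, handle to its own +y; a bystander at the back left; origin at its underside centre
- pepper_mill: wooden pepper mill, 54 mm across, 150 mm high; a bystander at the back right; origin at its underside centre
There are look-alikes about, which are no part of the job. What is meant by the cover is not pink or turquoise, and is the larger of those in its own colour.

How it is judged:
On the way, in this order (a step that is already met when the one before it is completed fails the run):
1. the cover plate lies flat and level on the deck, the knob not yet on the spindle (z of cover in the frame of seat below 0.002 m and angle between cover's own z axis and vertical below 0.03 rad and horizontal distance between cover and seat below 0.008 m and horizontal distance between knob and seat above 0.06 m), for 0.2 s.
2. the knob is past the click and fully home on the cover plate (z of cover in the frame of seat below 0.002 m and angle between cover's own z axis and vertical below 0.03 rad and horizontal distance between cover and seat below 0.008 m and z of knob in the frame of seat below 0.0075 m and horizontal distance between knob and seat below 0.004 m and angle between the z axis of knob and the z axis of hotplate, either way round below 0.06 rad and angle between knob's own z axis and vertical below 0.5 rad), for 0.2 s.
At the end, for the whole second after the job is handed in: The cover plate lies flat on the deck (within 2 mm, 0.03 rad, centred within 8 mm); the knob is on the spindle (within 4 mm of its axis, upright within 0.06 rad), underside at most 7.5 mm above the deck, and still pressed down with over 3 N on the plate through the last second (all of step 2 and contact force between knob and cover above 3 N); the arm keeps its last pose, push and grip.
It fails at once if a bystander on the worktop is moved more than 30 mm (distance of any of jar_lid, ramekin, egg_cup, mug, pepper_mill from where it was at the start of the episode above 0.03 m).
It also fails if it takes over 64 s, if anything falls off the work surface, if the arm or the gripper's body presses on something with over 40 N, if the wrist force passes 120 N, or if a joint passes its speed limit or range.

## Working session

There is one attempt and no reset: what is moved stays moved. The work goes in short steps, each a Python script; the robot and the scene stay as the last script left them, time stands still between calls to the robot, and variables do not carry over. Pictures are saved under pics/ and viewed, at most 10 in all, crops included, and the job is handed in when it is done.

```bash
ls; mkdir -p pics; python3 - <<'E'
from plant import *
import cv2
for n in("scene","top"):
    c=read_camera(n); cv2.imwrite(f"pics/{n}0.png",c["image"][:,:,::-1]); print(n,{k:c[k] for k in c if k!="image"})
s=state();print(s["time"],s["eef_pos"],s["ee_rot"],s["finger_gap"],s["force"],nose_length)
E
```

```text
pics
scene {'fx': 504.34451785825553, 'fy': 504.34451785825553, 'cx': 323.84695548428476, 'cy': 204.99342023076994, 'D': array([-0.03164939,  0.        ,  0.        ,  0.        ,  0.        ]), 'R': array([[ 0.87091492,  0.49130131, -0.0114114 ],
       [ 0.39778778, -0.71840123, -0.57067027],
       [-0.28856902,  0.49246593, -0.82110001]]), 't': array([-0.43618062, -0.16417694,  1.63599678])}
top {'fx': 485.419726484325, 'fy': 485.419726484325, 'cx': 316.9312622728376, 'cy': 197.84689819104116, 'D': array([0.04981193, 0.        , 0.        , 0.        , 0.        ]), 'R': array([[ 0.02349699, -0.99950883,  0.02073609],
       [-0.98805225, -0.02637788, -0.15184516],
       [ 0.15231755, -0.01692043, -0.98818676]]), 't': array([-0.01391117,  0.48979666,  1.19492534])}
0.1 [ 0.17044129 -0.49629844  0.30321292] [-3.09734850e+00 -5.16987318e-01  3.34112101e-04] 0.08513628939050262 [-0.3639433  -0.55869415 -0.56501611] 0.0726
```

View pics/top0.png

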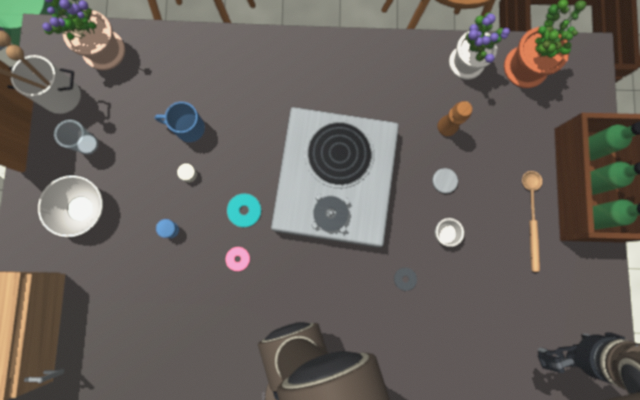

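View pics/scene0.png

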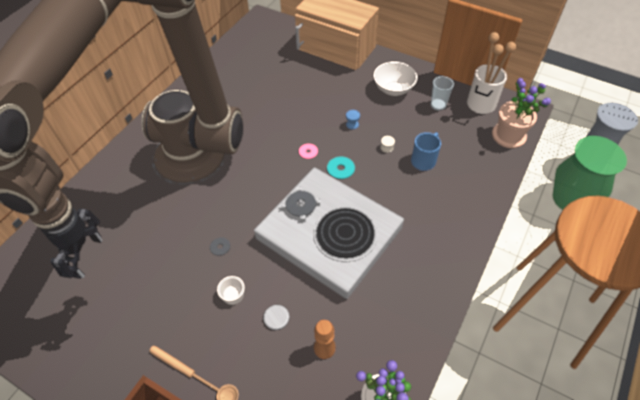

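The top view shows the hot plate with the iron disc at (340,153) and the cover and spindle at (331,214). The knob is cream at (186,172), or (388,144) in the scene view. The egg cup is blue at (167,229), and the pink and turquoise rings are decoys. Next I'll measure positions.

```bash
cat > h.py <<'E'
import numpy as np, cv2
from plant import *
def und(c,p):
    K=np.array([[c["fx"],0,c["cx"]],[0,c["fy"],c["cy"]],[0,0,1]])
    return cv2.undistortPoints(np.array(p,float).reshape(-1,1,2),K,c["D"])[:,0]
def rays(c,p):
    d=np.c_[und(c,p),np.ones(len(und(c,p)))]@c["R"]; return -c["R"].T@c["t"],d
def plane(c,p,z):
    o,d=rays(c,p); return (o+d*((z-o[2])/d[:,2])[:,None])[:,:2]
def proj(c,X):
    K=np.array([[c["fx"],0,c["cx"]],[0,c["fy"],c["cy"]],[0,0,1]])
    return cv2.projectPoints(np.array(X,float).reshape(-1,1,3),cv2.Rodrigues(c["R"])[0],c["t"],K,c["D"])[0][:,0]
def blob(m,near):
    n,l,s,ce=cv2.connectedComponentsWithStats(m.astype(np.uint8))
    i=1+np.argmin(np.hypot(*(ce[1:]-near).T)+1e3*(s[1:,4]<25)); return l==i,ce[i],s[i]
E
python3 - <<'E'
from h import *
C={n:read_camera(n) for n in("top","scene")}
k={}
for n,pk,pc,pd in(("top",(186,172),(331,214),(340,153)),("scene",(388,144),(300,205),(345,232))):
    c=C[n]; im=c["image"].astype(int)
    br=(im.min(2)>150)
    m,ce,s=blob(br,pk); print(n,"knob",ce,s, plane(c,[ce],.017)); k[n]=ce
    # dark regions on the hotplate (cover / disc)
    dark=(im.max(2)<115)
    roi=np.zeros(dark.shape,bool); 
    for nm,p in(("cover",pc),("disc",pd)):
        m,ce,s=blob(cv2.morphologyEx(dark.astype(np.uint8),cv2.MORPH_OPEN,np.ones((3,3))),p)
        print(n,nm,ce,s,plane(c,[ce],.0785 if nm=="cover" else .072))
    cv2.imwrite(f"pics/z_{n}.png",cv2.resize(c["image"][pc[1]-50:pc[1]+50,pc[0]-60:pc[0]+60][:,:,::-1],None,fx=6.5,fy=6,interpolation=cv2.INTER_CUBIC)) if 0 else None
    a=c["image"][pc[1]-45:pc[1]+45,pc[0]-60:pc[0]+60]; b=c["image"][pk[1]-45:pk[1]+45,pk[0]-60:pk[0]+60]
    C[n+"z"]=np.hstack([cv2.resize(q,None,fx=3.3,fy=3.3,interpolation=cv2.INTER_CUBIC) for q in(a,b)])
cv2.imwrite("pics/z.png",np.vstack([C["topz"],C["scenez"]])[:,:,::-1])
# two-view of knob
A=[];B=[]
for n in k:
    o,d=rays(C[n],[k[n]]); d=d[0]/np.linalg.norm(d[0]); P=np.eye(3)-np.outer(d,d);A.append(P);B.append(P@o)
print("knob 3d",np.linalg.solve(sum(A),sum(B)))
# deck corners from top
im=C["top"]["image"].astype(int); g=((im.min(2)>120)&(im.max(2)-im.min(2)<40)).astype(np.uint8)
m,ce,s=blob(cv2.morphologyEx(g,cv2.MORPH_CLOSE,np.ones((5,5))),(336,177)); print(s)
ct=max(cv2.findContours(m.astype(np.uint8),0,1)[0],key=cv2.contourArea); r=cv2.minAreaRect(plane(C["top"],ct[:,0],.06).astype(np.float32)*1000)
print(r)
E
```

```text
top knob [185.27196653 171.29707113] [177 163  18  17 239] [[0.55335409 0.33916949]]
top cover [331.24972004 213.80963046] [315 197  34  35 893] [[ 0.44517678 -0.0368149 ]]
top disc [339.31060359 153.37357259] [ 308  123   64   62 3065] [[ 0.59879376 -0.05440259]]
scene knob [387.58461538 140.64615385] [381 135  14  12 130] [[0.54194754 0.34918016]]
scene cover [300.00412371 204.29072165] [286 192  30  25 485] [[ 0.44741892 -0.04038777]]
scene disc [344.91733333 232.86755556] [ 317  208   57   50 2250] [[ 0.6008762  -0.05877441]]
knob 3d [0.54856519 0.33340878 0.03639447]
[ 271  107  127  139 9740]
((547.2598266601562, -45.90953063964844), (279.1856384277344, 319.24169921875), 82.71736907958984)
```

View pics/z.png

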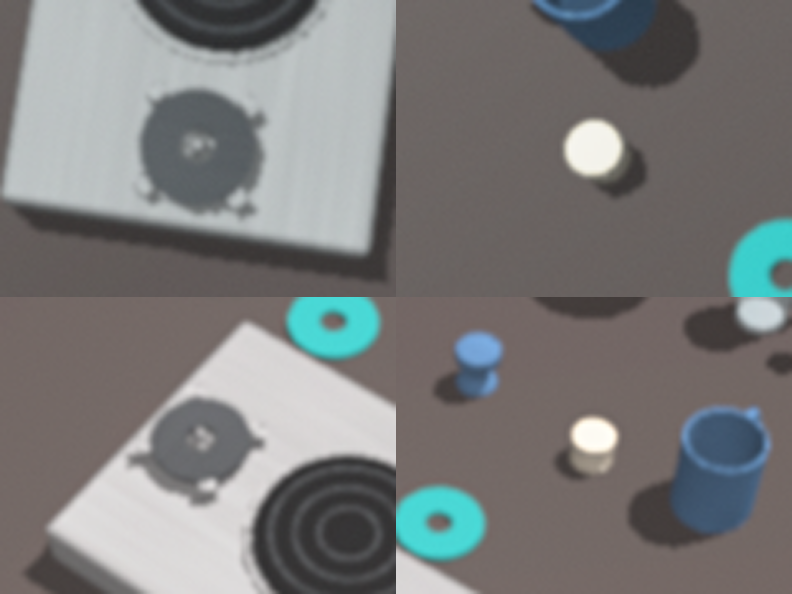

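```bash
cat >> h.py <<'E'
from scipy.spatial.transform import Rotation as Ro
YAW=-0.127
def down(psi=YAW): return (Ro.from_rotvec([0,0,psi])*Ro.from_rotvec([np.pi,0,0])).as_rotvec()
def st(m=""):
    s=state(); print(m,"t%.2f"%s["time"],np.round(s["eef_pos"],4),"F",np.round(s["force"],1),"gap %.4f gf %.1f"%(s["finger_gap"],s["grasp_force"]),flush=True); return s
E
python3 - <<'E'
from h import *
# spindle glint in the hole, triangulated
A=[];B=[]
for n,p in(("top",(331,213)),("scene",(301,203))):
    c=read_camera(n);g=c["image"].min(2).astype(float);w=np.zeros_like(g);x,y=p
    w[y-5:y+6,x-5:x+6]=np.clip(g[y-5:y+6,x-5:x+6]-125,0,None)
    ce=[(w*np.arange(640)).sum()/w.sum(),(w*np.arange(400)[:,None]).sum()/w.sum()]
    print(n,ce,plane(c,[ce],.085))
# knob top
    m,ce,s=blob(c["image"].min(2)>150,(186,172) if n=="top" else (388,144)); print("knob@34",plane(c,[ce],.034))
for psi in(YAW,YAW+np.pi,YAW-np.pi):
    print(psi,[None if q is None else np.round(q,2) for q in(ik([.447,-.036,.28],down(psi)),ik([.549,.333,.1],down(psi)),ik([.447,-.036,.11],down(psi)))])
movep([.447,-.036,.28],down()); st()
set_gripper(.052); st()
move_l([.447,-.036,.170],.12); s=st()
E
```

```text
top [np.float64(329.884236453202), np.float64(212.13793103448276)] [[ 0.44838951 -0.03310811]]
knob@34 [[0.54998238 0.3347163 ]]
scene [np.float64(301.3265007320644), np.float64(202.41874084919473)] [[ 0.44998958 -0.0368082 ]]
knob@34 [[0.54714502 0.33452244]]
-0.127 [array([-0.08, -0.02, -0.24,  1.34,  0.  , -3.09]), array([ 0.55,  0.41, -0.12,  1.04,  0.  , -2.47]), array([-0.08,  0.06, -0.55,  0.96,  0.  , -3.09])]
3.0145926535897933 [array([-0.08, -0.02, -0.24,  1.34,  0.  ,  0.05]), array([ 0.55,  0.41, -0.12,  1.04,  0.  ,  0.67]), array([-0.08,  0.06, -0.55,  0.96,  0.  ,  0.05])]
-3.268592653589793 [array([-0.08, -0.02, -0.24,  1.34,  0.  ,  0.05]), array([ 0.55,  0.41, -0.12,  1.04,  0.  ,  0.67]), array([-0.08,  0.06, -0.55,  0.96,  0.  ,  0.05])]
 t4.17 [ 0.447  -0.0361  0.28  ] F [0.3 0.4 1. ] gap 0.0854 gf 0.0
 t4.60 [ 0.447 -0.036  0.28 ] F [-0.   0.3  1.2] gap 0.0517 gf 0.0
 t5.67 [ 0.4475 -0.036   0.1707] F [0.2 0.6 0.5] gap 0.0520 gf 0.0
```

```bash
python3 - <<'E'
from h import *
move_l([.4485,-.035,.165],.1)
for g,z in((2,.12),(14,.12)):
    r=move_l([.4485,-.035,z],.02,guard=g); print(r); s=st()
    if s["eef_pos"][2]<.125: break
import cv2
wait(.3); st()
for n in("top","scene"): cv2.imwrite(f"pics/{n}1.png",read_camera(n)["image"][:,:,::-1])
E
```

```text
True
 t7.03 [ 0.4483 -0.035   0.1461] F [-0.1 -0.3  1.6] gap 0.0520 gf 0.6
True
 t7.75 [ 0.448  -0.0349  0.1342] F [-1.5 -0.4  5.8] gap 0.0523 gf 3.0
 t8.05 [ 0.448  -0.035   0.1342] F [-1.3  0.   4.7] gap 0.0521 gf 2.9
```

```bash
python3 - <<'E'
from h import *
r=move_l([.4485,-.035,.122],.012,guard=15); print(r); st(); wait(.3);s=st()
if s["force"][2]<12:
    r=move_l([.4485,-.035,s["eef_pos"][2]-.004],.01,guard=12); print(r); wait(.2);st()
wait(.3)
move_l([.4485,-.035,.20],.1); st()
move_l([.50,.12,.25],.2,ori=None); st()
c=read_camera("top"); d=read_camera("scene")
q=np.hstack([cv2.resize(c["image"][169:259,271:391],None,fx=3.3,fy=3.3,interpolation=2),cv2.resize(d["image"][160:250,240:360],None,fx=3.3,fy=3.3,interpolation=2)])
cv2.imwrite("pics/z2.png",q[:,:,::-1])
E
```

```text
True
 t8.49 [ 0.448  -0.0349  0.1342] F [0.3 0.2 4.7] gap 0.0521 gf 2.3
 t8.79 [ 0.448  -0.035   0.1342] F [-0.4  0.3  4.5] gap 0.0522 gf 1.9
True
 t9.22 [ 0.448  -0.0349  0.1342] F [-1.2 -0.2  3.5] gap 0.0519 gf 2.2
 t10.33 [ 0.4482 -0.035   0.1993] F [ 0.1  0.7 -0.4] gap 0.0523 gf 0.0
 t11.33 [0.4995 0.1194 0.2494] F [0.3 0.7 0.2] gap 0.0522 gf 0.0
```

View pics/z2.png

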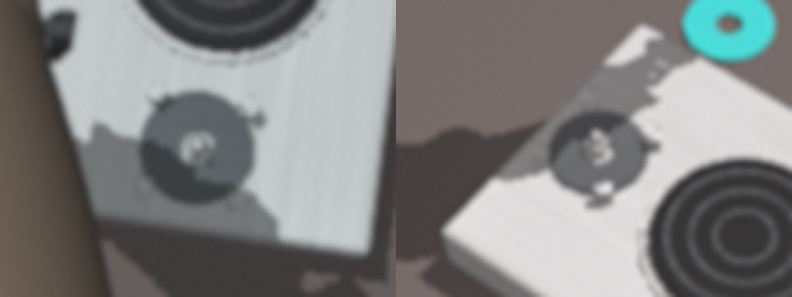

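The cover now sits lower: the clips stand clear of it, its shadow is gone, and the arm hit a hard stop at the same z three times. Now I'll fetch the knob.

```bash
python3 - <<'E'
from h import *
o=down(YAW+np.pi)
set_gripper(.068)
movep([.5485,.3346,.19],o); st()
move_l([.5485,.3346,.0755],.08,guard=6); st()
set_gripper(0.03); st()
move_l([.5485,.3346,.22],.1); st()
out=[]
for n,p,k in(("top",(331,213),(186,172)),("scene",(300,205),(388,144))):
    c=read_camera(n);im=c["image"]
    m,ce,s=blob(cv2.morphologyEx((im.max(2)<115).astype(np.uint8),cv2.MORPH_OPEN,np.ones((3,3))),p); print(n,ce,s,plane(c,[ce],.065))
    out.append(np.hstack([cv2.resize(im[y-45:y+45,x-60:x+60],None,fx=3.3,fy=3.3,interpolation=2) for x,y in((p),(k))]))
cv2.imwrite("pics/z3.png",np.vstack(out)[:,:,::-1])
E
```

```text
t14.64 [0.5485 0.3345 0.1901] F [-0.2 -0.3  0.6] gap 0.0681 gf 0.0
 t16.23 [0.5488 0.3348 0.0761] F [ 0.1 -0.4 -0.1] gap 0.0680 gf 0.0
 t16.58 [0.5489 0.3348 0.0763] F [0.1 0.3 4.6] gap 0.0406 gf 60.9
 t18.18 [0.5483 0.3345 0.2192] F [-0.  -0.  -1.4] gap 0.0409 gf 60.6
top [330.30066225 213.57218543] [315 198  32  33 755] [[ 0.4473452  -0.03510083]]
scene [300.01034483 208.60689655] [287 199  30  19 290] [[ 0.44968004 -0.04543841]]
```

View pics/z3.png

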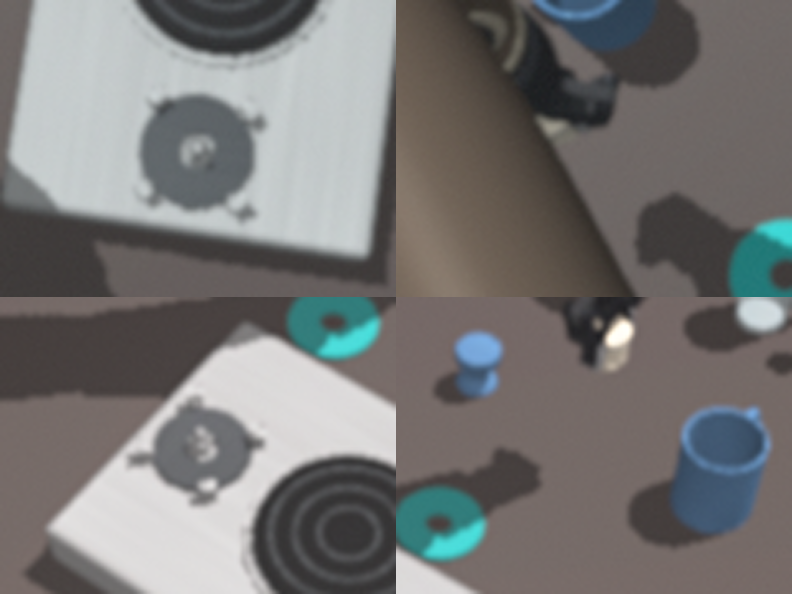

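The cover lies flat with no gap shadow, and its centre agrees with (0.4485,-0.035). The gripper holds the knob upright. Next I'll bring it over the spindle.

```bash
python3 - <<'E'
from h import *
o=down(YAW+np.pi); x,y=.4485,-.035
movep([x,y,.22],o); st()
move_l([x,y,.172],.1); st()
print(move_l([x,y,.158],.015,guard=4)); st()
c=read_camera("top"); d=read_camera("scene")
q=np.hstack([cv2.resize(a["image"][v-45:v+45,u-60:u+60],None,fx=3.3,fy=3.3,interpolation=2) for a,u,v in((c,331,213),(d,300,195))])
cv2.imwrite("pics/z4.png",q[:,:,::-1])
E
```

```text
t19.70 [ 0.4491 -0.0345  0.2201] F [ 0.2  0.3 -1. ] gap 0.0404 gf 60.6
 t20.33 [ 0.4487 -0.0348  0.1722] F [-0.1 -0.4  0.4] gap 0.0408 gf 60.6
False
 t21.42 [ 0.4485 -0.035   0.1581] F [ 0.5 -0.6 -0.9] gap 0.0409 gf 60.6
```

View pics/z4.png

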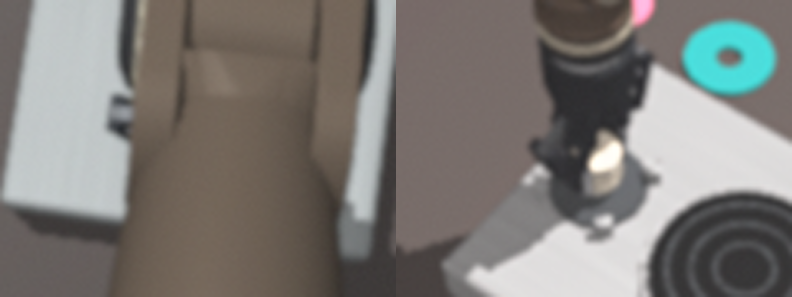

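The knob is upright at (604,160) in the crop, already 7 mm down over the spindle tip with almost no force. Now I'll push it home.

```bash
python3 - <<'E'
from h import *
x,y=.4485,-.035
z=.158
for i in range(40):
    z-=.001
    if move_l([x,y,z],.015,guard=30): print("guard")
    s=st("%.4f"%z) if i%1==0 else 0
    if s["force"][2]>14 and s["eef_pos"][2]<.1435: break
    if s["force"][2]>28 or z<.135: break
E
```

```text
0.1570 t21.77 [ 0.4483 -0.0349  0.1569] F [-0.9  1.1 -1.1] gap 0.0404 gf 60.6
0.1560 t22.02 [ 0.4483 -0.0349  0.1559] F [-1.6  0.1 -0.3] gap 0.0403 gf 60.7
0.1550 t22.27 [ 0.4484 -0.0349  0.1554] F [-3.3  1.4  4.8] gap 0.0406 gf 61.2
0.1540 t22.52 [ 0.4484 -0.0349  0.1549] F [-5.1  1.8  8.6] gap 0.0408 gf 61.6
0.1530 t22.77 [ 0.4483 -0.0348  0.1538] F [-4.6  0.9  9.7] gap 0.0406 gf 61.6
0.1520 t23.02 [ 0.4481 -0.0348  0.1525] F [-4.9  2.2  6.3] gap 0.0407 gf 61.3
0.1510 t23.27 [ 0.4479 -0.0347  0.1507] F [-4.   2.6  1.4] gap 0.0407 gf 60.8
0.1500 t23.52 [ 0.448  -0.0347  0.1494] F [-3.7  3.8 -2.3] gap 0.0407 gf 60.7
0.1490 t23.77 [ 0.4479 -0.0348  0.1485] F [-4.2  2.7 -1.1] gap 0.0409 gf 60.8
0.1480 t24.02 [ 0.4481 -0.0348  0.1475] F [-3.2  3.3 -1.3] gap 0.0406 gf 60.7
0.1470 t24.27 [ 0.448  -0.0349  0.1465] F [-4.4  2.7 -1.2] gap 0.0407 gf 60.9
0.1460 t24.52 [ 0.4478 -0.0349  0.1452] F [-4.6  3.1 -5.2] gap 0.0405 gf 61.1
0.1450 t24.77 [ 0.4479 -0.035   0.1441] F [-3.4  2.6 -9.6] gap 0.0406 gf 61.6
0.1440 t25.02 [ 0.4481 -0.035   0.1433] F [ -3.4   2.5 -11.2] gap 0.0407 gf 61.9
0.1430 t25.27 [ 0.4481 -0.035   0.1427] F [ -3.4   2.  -10.5] gap 0.0403 gf 62.1
0.1420 t25.52 [ 0.4482 -0.035   0.1421] F [-5.2  1.7 -7. ] gap 0.0410 gf 62.4
0.1410 t25.77 [ 0.4483 -0.035   0.1416] F [-6.9  1.8 -3.2] gap 0.0405 gf 62.8
0.1400 t26.02 [ 0.4484 -0.035   0.1413] F [-8.8  2.5  2.6] gap 0.0407 gf 63.3
0.1390 t26.27 [ 0.4483 -0.035   0.1412] F [-12.7   3.4  11.1] gap 0.0409 gf 64.1
0.1380 t26.52 [ 0.4483 -0.035   0.1412] F [-16.1   3.5  20.5] gap 0.0408 gf 64.9
```

```bash
python3 - <<'E'
from h import *
move_l([.4475,-.0352,.1380],.01); st(); wait(.5); s=st(); print(s["wrist_torque"],Ro.from_rotvec(s["ee_rot"]).as_matrix()[:,2])
d=read_camera("scene")
cv2.imwrite("pics/z5.png",cv2.resize(d["image"][150:240,240:360],None,fx=5,fy=5,interpolation=2)[:,:,::-1])
E
```

```text
t26.77 [ 0.4481 -0.0351  0.1412] F [-12.1   3.7  15.8] gap 0.0407 gf 64.5
 t27.27 [ 0.4481 -0.0351  0.1412] F [-12.2   4.8  16.5] gap 0.0404 gf 64.5
[ 0.85949894  2.5259788  -0.01719129] [ 3.52011241e-03  2.66401205e-04 -9.99993769e-01]
```

View pics/z5.png

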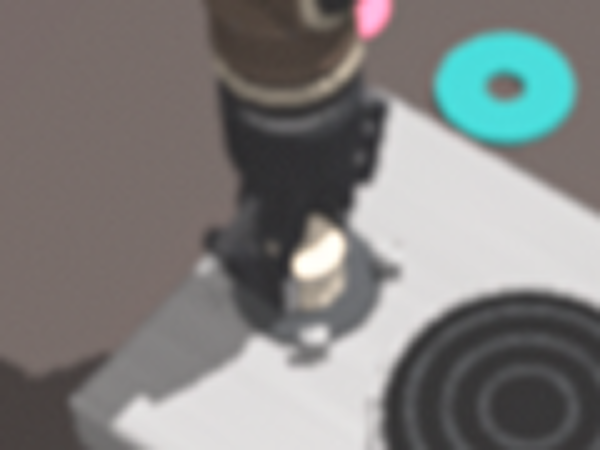

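The knob sits upright and square on the flat cover, at (320,265) in the crop. A steady 16 N is pressing it down, and its height matches the predicted home position. I'm handing it in.

```bash
python3 -c "
from plant import *
print(job_done())"
```

```text
the job is handed in; nothing more can be done
None
```

The cover plate is pressed flat and the knob is clicked fully home on the spindle; I handed the job in at about 27 s, still holding the knob down with about 16 N, though no verdict has come back.

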